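# Level the jars on the two-pan balance

## Task

The two pans of the bench balance are unequally loaded. Rearrange the four sealed sample jars between the pans until the balance sits level, with all four jars standing upright on the pans, set down gently and not dropped or tipped. Leave the other things on the bench where they are.

Things in the scene. Friction and masses are not known exactly. Their poses are not given: they have to be found in the camera images.
- jar_large: the largest of four sealed round sample jars, white plastic with a white lid: 55 mm across, 78 mm tall, weighs about 200 g (within 2 percent), straight-sided up to the lid, which is its top 10 mm; origin at the centre of its underside, z up. Starts on one of the pans.
- jar_medium: the second largest of four sealed round sample jars, white plastic with a white lid: 51 mm across, 72 mm tall, weighs about 160 g (within 2 percent), straight-sided up to the lid, which is its top 10 mm; origin at the centre of its underside, z up. Starts on one of the pans.
- jar_small: the third largest of four sealed round sample jars, white plastic with a white lid: 46 mm across, 66 mm tall, weighs about 120 g (within 2 percent), straight-sided up to the lid, which is its top 10 mm; origin at the centre of its underside, z up. Starts on one of the pans.
- jar_tiny: the smallest of four sealed round sample jars, white plastic with a white lid: 40 mm across, 60 mm tall, weighs about 80 g (within 2 percent), straight-sided up to the lid, which is its top 10 mm; origin at the centre of its underside, z up. Starts on one of the pans.
- balance: grey two-pan bench balance, base 150 by 360 by 22 mm, origin at the centre of its underside; own x points away from the robot, own y along the beam to the left pan, z up. Pan centres lie at y = +140 and -140 mm. Between them a pivot post, 60 by 70 mm, with its needle rises to 125 mm above the bench. Where on a pan a jar stands makes no difference.
- pan_left_floor (a point): centre of the floor (upper face) of the left (+y) pan, axes as the balance. A steel tray, 240 mm along x by 120 mm along y, its 4 mm walls rising 6 mm above the floor: room for three jars in a row along x. It stays horizontal, moving only up and down: floor 100 mm above the bench when level, at most 8 mm higher or lower.
- pan_right_floor (a point): the same for the right (-y) pan, which moves opposite to the left one. At the start each pan holds two jars in a row along x, centres at least 55 mm apart, with a free third place at one end of the row.
- beam (a joint): tilt of the beam, rad: 0 level, positive is left pan up and right pan down by 140 mm times this angle. Damped and spring-centred: 10 g of difference tilts it about 0.011 rad; above about 50 g it rests on its stop at 0.057. It settles in about 1 s.
- beaker: bystander: open blue plastic beaker, 90 mm across, 110 mm tall, origin at the centre of its underside
- cylinder: bystander: clear measuring cylinder on a round foot, 72 mm across the foot, 207 mm tall, origin at the centre of its underside
- spatula: bystander: spatula lying flat on the bench along its x axis, 280 mm long, origin at its middle
- reagent: bystander: amber bottle, 60 mm across, 130 mm tall, origin at the centre of its underside
Mind the look-alikes: they are no part of the job. Leave any pink look-alike of the jar_medium alone.

How it is judged:
At the end, for the whole second after the job is handed in: All four jars stand upright (within 0.1 rad) and at rest on the floors of the pans, and the pan floors are at the same height within 6 mm, the beam still (z of pan_left_floor in the frame of pan_right_floor between -0.006 and 0.006 m and velocity of joint beam between -0.05 and 0.05 rad/s and ((x of jar_large in the frame of pan_left_floor between -0.115 and 0.115 m and y of jar_large in the frame of pan_left_floor between -0.055 and 0.055 m and z of jar_large in the frame of pan_left_floor between -0.008 and 0.008 m) or (x of jar_large in the frame of pan_right_floor between -0.115 and 0.115 m and y of jar_large in the frame of pan_right_floor between -0.055 and 0.055 m and z of jar_large in the frame of pan_right_floor between -0.008 and 0.008 m)) and angle between each of jar_large, jar_medium, jar_small, jar_tiny's own z axis and vertical below 0.1 rad and linear speed of each of jar_large, jar_medium, jar_small, jar_tiny below 0.03 m/s and ((x of jar_medium in the frame of pan_left_floor between -0.115 and 0.115 m and y of jar_medium in the frame of pan_left_floor between -0.055 and 0.055 m and z of jar_medium in the frame of pan_left_floor between -0.008 and 0.008 m) or (x of jar_medium in the frame of pan_right_floor between -0.115 and 0.115 m and y of jar_medium in the frame of pan_right_floor between -0.055 and 0.055 m and z of jar_medium in the frame of pan_right_floor between -0.008 and 0.008 m)) and ((x of jar_small in the frame of pan_left_floor between -0.115 and 0.115 m and y of jar_small in the frame of pan_left_floor between -0.055 and 0.055 m and z of jar_small in the frame of pan_left_floor between -0.008 and 0.008 m) or (x of jar_small in the frame of pan_right_floor between -0.115 and 0.115 m and y of jar_small in the frame of pan_right_floor between -0.055 and 0.055 m and z of jar_small in the frame of pan_right_floor between -0.008 and 0.008 m)) and ((x of jar_tiny in the frame of pan_left_floor between -0.115 and 0.115 m and y of jar_tiny in the frame of pan_left_floor between -0.055 and 0.055 m and z of jar_tiny in the frame of pan_left_floor between -0.008 and 0.008 m) or (x of jar_tiny in the frame of pan_right_floor between -0.115 and 0.115 m and y of jar_tiny in the frame of pan_right_floor between -0.055 and 0.055 m and z of jar_tiny in the frame of pan_right_floor between -0.008 and 0.008 m))); the robot touches nothing.
It fails at once if a jar is dropped (moves faster than 0.6 m/s with no finger on it) ((contact force between the fingers and jar_large below 0.05 N and linear speed of jar_large above 0.6 m/s) or (contact force between the fingers and jar_medium below 0.05 N and linear speed of jar_medium above 0.6 m/s) or (contact force between the fingers and jar_small below 0.05 N and linear speed of jar_small above 0.6 m/s) or (contact force between the fingers and jar_tiny below 0.05 N and linear speed of jar_tiny above 0.6 m/s)).
It fails at once if a jar is tipped over (past 0.7 rad) (angle between any of jar_large, jar_medium, jar_small, jar_tiny's own z axis and vertical above 0.7 rad).
It fails at once if a bystander is pushed more than 30 mm (distance of any of beaker, cylinder, spatula, reagent from where it was at the start of the episode above 0.03 m).
It fails at once if a bystander is knocked over (angle between any of beaker, cylinder, reagent's own z axis and vertical above 0.5 rad).
It also fails if it takes over 64 s, if anything falls off the work surface, if the arm or the gripper's body presses on something with over 40 N, if the wrist force passes 120 N, or if a joint passes its speed limit or range.

## Robot

A 6-joint arm with a two-finger parallel gripper is mounted at the origin on the work surface. World frame = base frame: x ahead of the robot, y to its left, z up, the work surface at z = 0. Lengths are in m, angles in rad, forces in N, time in s.
With the tool pointing down it reaches from about 0.25 to 0.775 m from the base axis. Payload 4 kg.
Tool frame: the origin (TCP) lies at the very end of the fingers, on their centre line; the grasp point (between the pads) lies hold_point_z behind it (hold_point_z is the distance from the TCP to the grasp point, in m); z points along the fingers, y is the direction in which the jaws open and shut (so a half turn about z gives the same grasp; the last joint's range is limited). The gripper opens to 94 mm and grips with 3 to 60 N. Pads are 16 mm wide; open, the fingers measure 119 mm over their backs; the gripper's body (75 mm by 177 mm) begins 78 mm behind the grasp point.
Start: joints at [1.224, 0.087, 1.371, -0, 1.684, -0.103], TCP at [0.133, 0.534, 0.206] pointing down, gripper open.
Joint ranges: [-3.1, 3.1], [-0.76, 2.03], [0.27, 2.55], [-1.08, 4.22], [0.17, 2.65], [-2.57, 2.57]. Speed limits (rad/s): [2.79, 2.79, 3.14, 3.14, 3.14, 3.14].

## Interface

Orientations are given as [roll, pitch, yaw] about the fixed x, y, z axes, in that order (R = Rz(yaw) Ry(pitch) Rx(roll)).
In Python, from bench import * gives the robot as it stands.
- The arm moves only by the tool step_arm, never from a script. Its argument "increments" is text: rows parted by semicolons, each of 6 numbers parted by spaces: the shift along the tool's x, y, z in cm, then the turn, a rotation vector about the tool's x, y, z in rad. A call has 1 to 5 rows; each row shifts and turns the commanded pose from where the row before left it, along the tool's axes as they then stand; what a row does not reach is not made up. A row lasts 1/10 s, in which the tool goes at most 50 mm and 8.59 degrees, less where a joint would pass 70% of its speed; a pose out of reach is approached as far as the arm can. A call is refused whole if a number of a shift passes 5 or a number of a turn 0.15, either way. A call with a gripper value outside its range is refused whole. "claw" is the gripper's target within -1 to 1 (shut at 1, half-way at 0, fully open at -1), set as the call begins (left out, the last holds). The fingers move at their own pace and stop on an object; the grip force is fixed at half the most. Time passes only in rows, so rows that do not move let the fingers close. It gives the time, the measured TCP pose, the force and the opening at its end, in the units of the state.
- get_obs(): the state, without advancing time (a new reading comes with each control period).
- snapshot(name): name is "scene" or "top"; returns the picture (400x640x3 uint8, red, green, blue); there is no depth.
- calibration(name): a dict with "camera_matrix" (3x3 intrinsics, pixels), "eye" and "orientation" of the camera in the world. Camera axes: x right, y up, looking along -z (the intrinsics and any distortion apply to the point x, -y, -z); pixel columns grow to the right and rows downward; lengths in m; the calibration is good to about 2 mm. A picture is of the moment at which its call begins. calibration takes no time and is no camera call.
- close_job(): hands the job in, once; it reports no verdict.
The state is a dict: "time": time; "joint_positions": joint angles; "qvel": joint speeds; "joint_torque": joint torques, N m; "tool_pos": TCP position; "ee_rot": TCP orientation; "wrist_force": force on the tool from outside, world axes, zero at the start; "wrist_torque": the same for the moment, N m; "width": finger opening in m.
Only numpy, scipy, OpenCV 4.12 (cv2) and the standard library are available. Lean on these libraries where they do the work, as an engineer would, in place of code of your own. Each camera call takes 0.05 s, during which the arm holds its last target. There are 200 camera calls.

## Working session

There is one attempt and no reset: what is moved stays moved. The work goes in short steps, Python scripts to look and compute and a tool call to move; the robot and the scene stay as the last step left them, time stands still between calls to the robot, and variables do not carry over. Pictures are saved under pics/ and viewed, about 8 in all and at most 12, crops included, and the job is handed in when it is done.

Besides the shell and the picture viewer there is one more tool, called after "Call:" by a JSON object that holds its "op" and its "data", one argument or row to a line. step_arm: Moves the arm, as the interface text tells. Its arguments: {"type":"object","properties":{"increments":{"type":"string"},"claw":{"type":"number"}},"required":["increments"]}

```bash
mkdir -p pics; python3 - <<'E'
from bench import *
import cv2
o=get_obs();print(o)
for n in("scene","top"):
    im=snapshot(n);cv2.imwrite(f"pics/{n}0.png",im[:,:,::-1]);print(n,calibration(n))
E
```

```text
{'time': 0.0, 'joint_positions': array([ 1.22389167e+00,  8.79599439e-02,  1.37225713e+00,  5.90460608e-06,
        1.68357710e+00, -1.03121028e-01]), 'qvel': array([ 0.00060943,  0.00086721, -0.00019389, -0.00219603, -0.00075602,
        0.00021928]), 'joint_torque': array([-6.24705699e-04, -3.40178311e+01, -3.02429187e+01,  7.17062526e-02,
        3.26794235e-02, -1.69090763e-04]), 'tool_pos': array([0.13258407, 0.53321819, 0.20430001]), 'ee_rot': array([-3.13940344e+00, -2.32457798e-04,  2.89780943e+00]), 'wrist_force': array([0.35301034, 1.2070217 , 0.87824215]), 'wrist_torque': array([ 0.01899538, -0.01588512, -0.04864034]), 'width': 0.0940753089036322}
scene {'camera_matrix': array([[373.65669166,   0.        , 318.49818287],
       [  0.        , 373.65669166, 195.80366015],
       [  0.        ,   0.        ,   1.        ]]), 'eye': array([ 1.1767668 , -0.56877912,  0.83026118]), 'orientation': array([ 0.87563836, -0.0117889 ,  0.88250365])}
top {'camera_matrix': array([[429.58818593,   0.        , 322.90290565],
       [  0.        , 429.58818593, 200.52431959],
       [  0.        ,   0.        ,   1.        ]]), 'eye': array([0.33162379, 0.01844458, 1.20506958]), 'orientation': array([ 0.15905261, -0.01290953, -1.56412623])}
```

View pics/scene0.png

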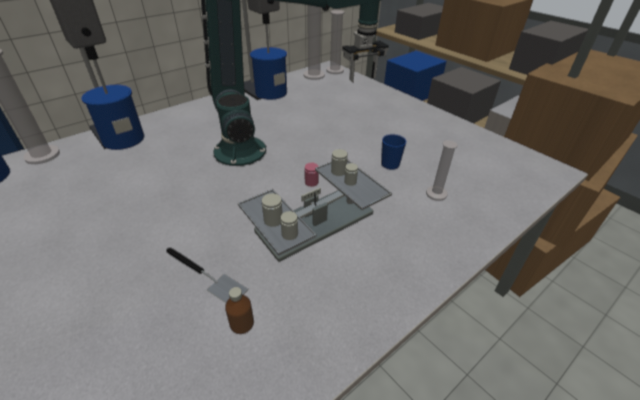

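View pics/top0.png

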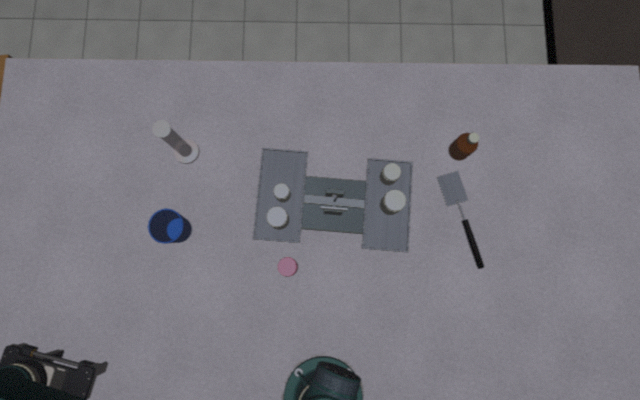

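```bash
python3 - <<'E'
import cv2,numpy as np
a=cv2.imread("pics/scene0.png")[140:260,230:400];b=cv2.imread("pics/top0.png")[140:280,240:420]
a=cv2.convertScaleAbs(cv2.resize(a,(680,480),interpolation=3),alpha=1.4)
b=cv2.convertScaleAbs(cv2.resize(b,(720,560),interpolation=3),alpha=1.4)
cv2.imwrite("pics/sc.png",a);cv2.imwrite("pics/tc.png",b)
E
```

```text
(no output)
```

View pics/sc.png

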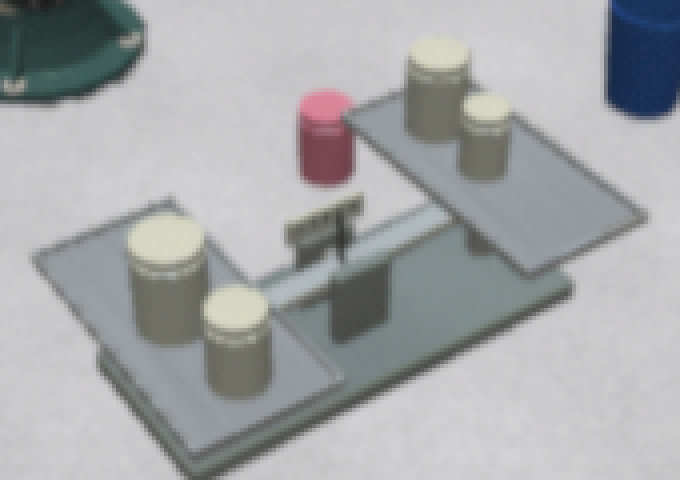

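View pics/tc.png

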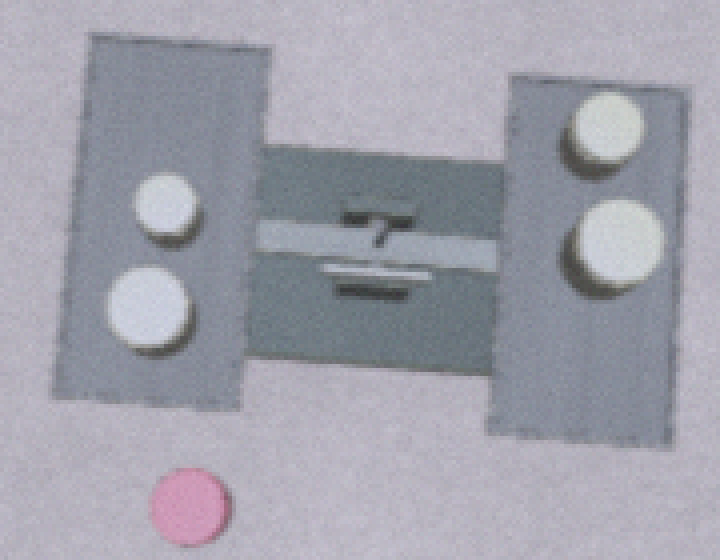

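```bash
cat > h.py <<'E'
from bench import *
import numpy as np,cv2
from scipy.spatial.transform import Rotation as R
def P(n):
    c=calibration(n);r=R.from_euler('xyz',c["orientation"]).as_matrix()@np.diag([1,-1,-1.]);r=r.T
    return c["camera_matrix"]@np.c_[r,-r@np.asarray(c["eye"])]
PS,PT=P("scene"),P("top")
def tri(s,t):
    X=cv2.triangulatePoints(PS,PT,np.array(s,float),np.array(t,float)).ravel();X=X[:3]/X[3]
    q=lambda M:(M@np.r_[X,1])[:2]/(M@np.r_[X,1])[2]
    return X,np.r_[q(PS)-s,q(PT)-t]
def crop(u,off,k=4): return (np.array(u)+.5)/k-.5+off
E
python3 - <<'E'
from h import *
np.set_printoptions(precision=4,suppress=True)
try: print("hold",hold_point_z)
except NameError: print([k for k in dir() if not k.startswith('_')])
D=dict(tiny=((487,105),(166,204)),med=((438,53),(149,307)),large=((165,238),(620,242)),small=((235,306),(609,127)),pink=((327,107),(190,506)),
Lni=((345,118),(241,408)),Lfi=((533,270),(271,46)),Lfo=((645,215),(90,34)),Rno=((35,260),(672,447)),Rni=((170,203),(487,433)),Rfi=((343,378),(512,76)),Rfo=((195,452),(690,89)))
for k,(s,t) in D.items():print(k,*tri(crop(s,(230,140)),crop(t,(240,140))))
E
```

```text
hold 0.0188
tiny [0.5219 0.1091 0.1696] [-0.2702  0.0376 -0.1974 -0.1666]
med [0.4569 0.1168 0.1803] [-0.1647  0.0202 -0.1279 -0.1045]
large [ 0.5001 -0.1696  0.1697] [ 0.1739 -0.0018  0.1226  0.0799]
small [ 0.5748 -0.1659  0.1586] [ 0.0427 -0.0015  0.028   0.0192]
pink [0.34   0.0976 0.0719] [-0.2497  0.0185 -0.2038 -0.1521]
Lni [0.4023 0.0648 0.1097] [-0.757   0.0587 -0.5927 -0.4505]
Lfi [0.6383 0.0483 0.115 ] [-0.7378  0.1075 -0.4728 -0.4074]
Lfo [0.6448 0.1656 0.111 ] [ 0.2376 -0.0469  0.1554  0.1445]
Rno [ 0.3797 -0.2137  0.0916] [-0.3987 -0.0169 -0.2999 -0.1771]
Rni [ 0.3871 -0.0954  0.0913] [ 0.2193 -0.0029  0.1683  0.1101]
Rfi [ 0.6234 -0.1131  0.096 ] [ 0.1136 -0.0085  0.0711  0.0527]
Rfo [ 0.6157 -0.2309  0.0973] [-0.1276  0.0024 -0.0781 -0.0521]
```

Call:
{"op": "step_arm", "data": {
  "increments": "0 0 -1 0 0 -0.085; 0 0 -0.5 0 0 -0.085; -3.2 -3 0 0 0 0; -3.2 -3 0 0 0 0; -3.2 -3 0 0 0 0",
  "claw": -1
}}

```text
time: 0.6
tool_pos: [0.2223, 0.4357, 0.2198]
ee_rot: [-3.141, -0.0, 3.069]
wrist_force: [-0.3, 0.3, -0.0]
width: 0.0939
```

Call:
{"op": "step_arm", "data": {
  "increments": "-3.2 -3 0 0 0 0; -3.2 -3 0 0 0 0; -3.2 -3 0 0 0 0; -3.2 -3 0 0 0 0; -3.2 -3 0 0 0 0"
}}

```text
time: 1.1
tool_pos: [0.371, 0.2739, 0.2201]
ee_rot: [-3.141, -0.0, 3.068]
wrist_force: [0.6, -0.0, 0.4]
width: 0.0942
```

Call:
{"op": "step_arm", "data": {
  "increments": "-3.2 -3 0 0 0 0; -3.2 -3 0 0 0 0; -3.2 -3 0 0 0 0; 0 0 0 0 0 0; 0 0 0 0 0 0"
}}

```text
time: 1.6
tool_pos: [0.4594, 0.1781, 0.2197]
ee_rot: [3.142, -0.002, 3.066]
wrist_force: [-0.7, -0.0, -0.2]
width: 0.0938
```

```bash
cat >> h.py <<'E'
def go(x,y,z,yaw=np.pi-.075):
    o=get_obs();r=R.from_euler('xyz',o["ee_rot"])
    d=r.inv().apply(np.array([x,y,z])-o["tool_pos"])*100
    rv=(r.inv()*R.from_euler('xyz',[np.pi,0,yaw])).as_rotvec()
    print("t",o["time"],"tcp",o["tool_pos"].round(4),"delta cm",d.round(2),"rot",rv.round(3),"w",round(o["width"],4),"F",o["wrist_force"].round(2))
E
python3 -c "
from h import *
go(.522,.109,.120)"
```

```text
t 1.6 tcp [0.4594 0.1781 0.2197] delta cm [-6.78 -6.41  9.96] rot [ 0.    -0.002 -0.001] w 0.0938 F [-0.72 -0.03 -0.23]
```

Call:
{"op": "step_arm", "data": {
  "increments": "-3.4 -3.2 0 0 0 0; -3.4 -3.2 0 0 0 0; 0 0 0 0 0 0; 0 0 0 0 0 0; 0 0 0 0 0 0"
}}

```text
time: 2.1
tool_pos: [0.5215, 0.1116, 0.2205]
ee_rot: [3.141, -0.001, 3.07]
wrist_force: [-0.2, -0.5, 0.1]
width: 0.0943
```

```bash
python3 -c "
from h import *
go(.522,.109,.120)"
```

```text
t 2.1 tcp [0.5215 0.1116 0.2205] delta cm [-0.07 -0.26 10.05] rot [ 0.001 -0.001  0.003] w 0.0943 F [-0.21 -0.51  0.14]
```

Call:
{"op": "step_arm", "data": {
  "increments": "-0.1 -0.3 2 0 0 0; 0 0 2.5 0 0 0; 0 0 2.5 0 0 0; 0 0 2 0 0 0; 0 0 1 0 0 0"
}}

```text
time: 2.6
tool_pos: [0.5212, 0.1084, 0.1186]
ee_rot: [-3.142, -0.003, 3.07]
wrist_force: [-0.1, 0.2, 0.8]
width: 0.0938
```

Call:
{"op": "step_arm", "data": {
  "increments": "0 0 0 0 0 0; 0 0 0 0 0 0; 0 0 0 0 0 0; 0 0 0 0 0 0; 0 0 0 0 0 0"
}}

```text
time: 3.1
tool_pos: [0.5239, 0.1068, 0.1214]
ee_rot: [3.141, 0.002, 3.068]
wrist_force: [-0.1, 0.3, 0.8]
width: 0.0944
```

```bash
python3 - <<'E'
from h import *
go(.522,.109,.120)
a=snapshot("scene")[130:230,300:400,::-1];b=snapshot("top")[150:250,235:335,::-1]
cv2.imwrite("pics/g1.png",cv2.convertScaleAbs(cv2.resize(np.hstack([a,b]),(800,400),interpolation=3),alpha=1.4))
E
```

```text
t 3.1 tcp [0.5239 0.1068 0.1214] delta cm [0.21 0.2  0.14] rot [0.    0.002 0.001] w 0.0944 F [-0.14  0.26  0.79]
```

View pics/g1.png

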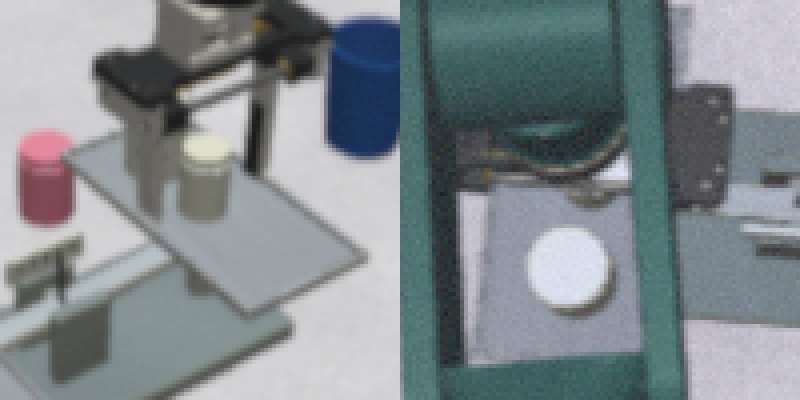

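Call:
{"op": "step_arm", "data": {
  "increments": "0 0.1 0 0 0 0; 0 0 0 0 0 0; 0 0 0 0 0 0; 0 0 0 0 0 0; 0 0 0 0 0 0",
  "claw": 1
}}

```text
time: 3.7
tool_pos: [0.5234, 0.1078, 0.1204]
ee_rot: [3.142, -0.0, 3.068]
wrist_force: [-1.7, -0.2, -0.2]
width: 0.0578
```

Call:
{"op": "step_arm", "data": {
  "increments": "0 0 0 0 0 0; 0 0 0 0 0 0; 0 0 0 0 0 0; 0 0 0 0 0 0; 0 0 0 0 0 0"
}}

```text
time: 4.2
tool_pos: [0.5234, 0.1078, 0.1205]
ee_rot: [3.141, 0.0, 3.068]
wrist_force: [0.6, -0.8, -0.3]
width: 0.0395
```

Call:
{"op": "step_arm", "data": {
  "increments": "0 0 -1 0 0 0; 0 0 -2 0 0 0; 0 0 -3 0 0 0; 0 0 -2.5 0 0 0; 0 0 -1 0 0 0"
}}

```text
time: 4.7
tool_pos: [0.5247, 0.1079, 0.2193]
ee_rot: [3.141, 0.006, 3.068]
wrist_force: [0.1, -0.0, 0.2]
width: 0.0393
```

Call:
{"op": "step_arm", "data": {
  "increments": "0.4 -1.5 0 0 0 0; 0.8 -3 0 0 0 0; 1 -3.8 0 0 0 0; 1 -3.8 0 0 0 0; 1 -3.8 0 0 0 0"
}}

```text
time: 5.2
tool_pos: [0.4677, -0.0494, 0.2134]
ee_rot: [-3.142, -0.004, 3.068]
wrist_force: [0.4, 0.3, -0.5]
width: 0.0392
```

Call:
{"op": "step_arm", "data": {
  "increments": "1 -3.8 0 0 0 0; 1 -3.8 0 0 0 0; 0.8 -2.5 0 0 0 0; 0 0 0 0 0 0; 0 0 0 0 0 0"
}}

```text
time: 5.7
tool_pos: [0.4333, -0.1465, 0.214]
ee_rot: [3.14, -0.002, 3.066]
wrist_force: [0.6, -0.2, -1.1]
width: 0.039
```

```bash
python3 - <<'E'
from h import *
go(.427,-.158,.104)
E
```

```text
t 5.7 tcp [ 0.4333 -0.1465  0.214 ] delta cm [ 0.52 -1.21 11.  ] rot [ 0.002 -0.002 -0.001] w 0.039 F [ 0.56 -0.16 -1.13]
```

Call:
{"op": "step_arm", "data": {
  "increments": "0.5 -1.2 0 0 0 0; 0 0 2 0 0 0; 0 0 3 0 0 0; 0 0 2.5 0 0 0; 0 0 1.5 0 0 0"
}}

```text
time: 6.2
tool_pos: [0.4274, -0.1569, 0.1228]
ee_rot: [3.14, -0.004, 3.07]
wrist_force: [-1.4, -0.3, -1.1]
width: 0.0396
```

Call:
{"op": "step_arm", "data": {
  "increments": "0 0 0.4 0 0 0; 0 0 0 0 0 0; 0 0 0 0 0 0"
}}

```text
time: 6.5
tool_pos: [0.4292, -0.158, 0.1225]
ee_rot: [-3.141, 0.002, 3.069]
wrist_force: [0.3, -0.7, -0.9]
width: 0.0394
```

```bash
python3 - <<'E'
from h import *
go(.427,-.158,.105)
E
```

```text
t 6.5 tcp [ 0.4292 -0.158   0.1225] delta cm [ 0.23 -0.01  1.75] rot [-0.001  0.002  0.002] w 0.0394 F [ 0.29 -0.65 -0.85]
```

Call:
{"op": "step_arm", "data": {
  "increments": "0.2 0 0.8 0 0 0; 0 0 0.4 0 0 0; 0 0 0 0 0 0; 0 0 0 0 0 0"
}}

```text
time: 6.9
tool_pos: [0.4265, -0.1578, 0.1094]
ee_rot: [3.141, -0.0, 3.068]
wrist_force: [0.2, 0.1, -0.7]
width: 0.0396
```

Call:
{"op": "step_arm", "data": {
  "increments": "0 0 0.3 0 0 0; 0 0 0 0 0 0; 0 0 0 0 0 0"
}}

```text
time: 7.2
tool_pos: [0.4266, -0.1578, 0.1064]
ee_rot: [3.141, -0.0, 3.068]
wrist_force: [0.1, -0.6, -0.4]
width: 0.0393
```

Call:
{"op": "step_arm", "data": {
  "increments": "0 0 0.2 0 0 0; 0 0 0 0 0 0; 0 0 0 0 0 0"
}}

```text
time: 7.5
tool_pos: [0.4266, -0.1578, 0.1045]
ee_rot: [3.141, 0.0, 3.068]
wrist_force: [0.4, -0.6, 0.1]
width: 0.0392
```

Force is now turning upward (weight unloaded); one more small step to confirm contact.

Call:
{"op": "step_arm", "data": {
  "increments": "0 0 0.15 0 0 0; 0 0 0 0 0 0; 0 0 0 0 0 0"
}}

```text
time: 7.8
tool_pos: [0.4267, -0.1578, 0.1043]
ee_rot: [-3.141, 0.001, 3.068]
wrist_force: [-1.8, 0.2, 6.2]
width: 0.0394
```

```bash
python3 - <<'E'
from h import *
go(.427,-.158,.105)
E
```

```text
t 7.8 tcp [ 0.4267 -0.1578  0.1043] delta cm [-0.03 -0.01 -0.07] rot [-0.     0.001  0.001] w 0.0394 F [-1.85  0.21  6.19]
```

Call:
{"op": "step_arm", "data": {
  "increments": "0 0 -0.1 0 0 0; 0 0 0 0 0 0; 0 0 0 0 0 0; 0 0 0 0 0 0; 0 0 0 0 0 0",
  "claw": -0.5
}}

```text
time: 8.3
tool_pos: [0.4265, -0.1577, 0.1037]
ee_rot: [3.141, -0.0, 3.068]
wrist_force: [0.1, 0.5, -0.6]
width: 0.0703
```

Call:
{"op": "step_arm", "data": {
  "increments": "0 0 -1 0 0 0; 0 0 -2.5 0 0 0; 0 0 -3 0 0 0; 0 0 -3 0 0 0; 0 0 -2 0 0 0"
}}

```text
time: 8.8
tool_pos: [0.4273, -0.1581, 0.2223]
ee_rot: [-3.14, 0.004, 3.068]
wrist_force: [0.7, 0.9, -0.6]
width: 0.0704
```

```bash
python3 - <<'E'
from h import *
go(.575,-.166,.22)
a=snapshot("scene")[140:260,230:400,::-1]
cv2.imwrite("pics/g2.png",cv2.convertScaleAbs(cv2.resize(a,(680,480),interpolation=3),alpha=1.4))
E
```

```text
t 8.8 tcp [ 0.4273 -0.1581  0.2223] delta cm [-14.79   0.31   0.28] rot [-0.001  0.004  0.001] w 0.0704 F [ 0.7   0.92 -0.59]
```

View pics/g2.png

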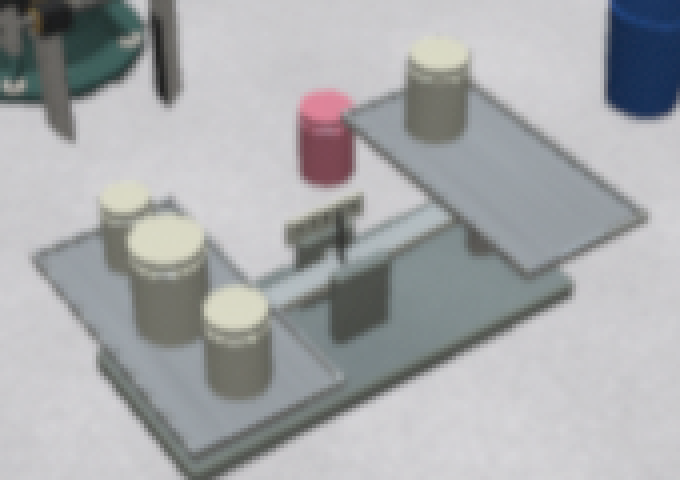

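Call:
{"op": "step_arm", "data": {
  "increments": "-2 0 0 0 0 0; -3.7 0.1 0 0 0 0; -3.8 0.1 0 0 0 0; -3.5 0.1 0 0 0 0; -1.8 0 0 0 0 0",
  "claw": -1
}}

```text
time: 9.35
tool_pos: [0.5763, -0.1655, 0.2176]
ee_rot: [3.141, -0.001, 3.069]
wrist_force: [-0.5, 0.6, -0.0]
width: 0.094
```

Call:
{"op": "step_arm", "data": {
  "increments": "0 0 0 0 0 0; 0 0 0 0 0 0; 0 0 0 0 0 0"
}}

```text
time: 9.65
tool_pos: [0.5735, -0.1657, 0.2191]
ee_rot: [3.142, -0.0, 3.067]
wrist_force: [1.1, -0.8, 0.6]
width: 0.0941
```

```bash
python3 - <<'E'
from h import *
go(.575,-.166,.106)
E
```

```text
t 9.65 tcp [ 0.5735 -0.1657  0.2191] delta cm [-0.15 -0.02 11.31] rot [ 0.    -0.     0.001] w 0.0941 F [ 1.11 -0.83  0.62]
```

Call:
{"op": "step_arm", "data": {
  "increments": "-0.1 0 2 0 0 0; 0 0 3 0 0 0; 0 0 3 0 0 0; 0 0 2 0 0 0; 0 0 1.2 0 0 0"
}}

```text
time: 10.15
tool_pos: [0.5735, -0.1654, 0.1053]
ee_rot: [3.141, -0.003, 3.067]
wrist_force: [-1.0, 0.5, 0.3]
width: 0.094
```

Call:
{"op": "step_arm", "data": {
  "increments": "0 0 0 0 0 0; 0 0 0 0 0 0; 0 0 0 0 0 0"
}}

```text
time: 10.45
tool_pos: [0.5763, -0.1662, 0.1091]
ee_rot: [-3.141, 0.003, 3.068]
wrist_force: [-0.4, -0.3, -0.6]
width: 0.0939
```

```bash
python3 - <<'E'
from h import *
go(.575,-.166,.106)
a=snapshot("scene")[140:260,230:400,::-1]
cv2.imwrite("pics/g3.png",cv2.convertScaleAbs(cv2.resize(a,(680,480),interpolation=3),alpha=1.4))
E
```

```text
t 10.45 tcp [ 0.5763 -0.1662  0.1091] delta cm [0.13 0.01 0.31] rot [-0.001  0.003  0.001] w 0.0939 F [-0.43 -0.33 -0.65]
```

View pics/g3.png

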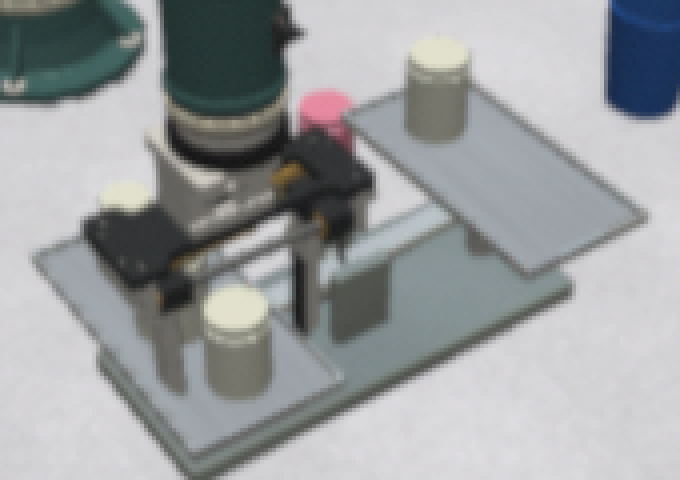

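Call:
{"op": "step_arm", "data": {
  "increments": "0 0 0.2 0 0 0; 0 0 0 0 0 0; 0 0 0 0 0 0; 0 0 0 0 0 0; 0 0 0 0 0 0",
  "claw": 1
}}

```text
time: 11.0
tool_pos: [0.5754, -0.1657, 0.1049]
ee_rot: [3.141, -0.0, 3.068]
wrist_force: [0.8, -0.6, 0.3]
width: 0.0577
```

Call:
{"op": "step_arm", "data": {
  "increments": "0 0 0 0 0 0; 0 0 0 0 0 0; 0 0 0 0 0 0; 0 0 0 0 0 0; 0 0 0 0 0 0"
}}

```text
time: 11.5
tool_pos: [0.5754, -0.1659, 0.105]
ee_rot: [-3.141, 0.0, 3.068]
wrist_force: [-0.0, -0.7, -0.5]
width: 0.0447
```

Call:
{"op": "step_arm", "data": {
  "increments": "0 0 -1 0 0 0; 0 0 -2 0 0 0; 0 0 -3 0 0 0; 0 0 -3 0 0 0; 0 0 -1.5 0 0 0"
}}

```text
time: 12.0
tool_pos: [0.5764, -0.166, 0.2139]
ee_rot: [-3.14, 0.005, 3.068]
wrist_force: [-0.6, -0.7, -0.1]
width: 0.0453
```

Call:
{"op": "step_arm", "data": {
  "increments": "0.2 1.5 0 0 0 0; 0.5 3 0 0 0 0; 0.6 3.8 0 0 0 0; 0.6 3.8 0 0 0 0; 0.6 3.8 0 0 0 0"
}}

```text
time: 12.5
tool_pos: [0.5606, -0.0028, 0.2076]
ee_rot: [3.141, -0.004, 3.068]
wrist_force: [-0.0, 0.3, -0.6]
width: 0.0453
```

Call:
{"op": "step_arm", "data": {
  "increments": "0.6 3.8 0 0 0 0; 0.5 3.8 0 0 0 0; 0.4 2.7 0 0 0 0; 0 1 0 0 0 0; 0 0 0 0 0 0"
}}

```text
time: 13.0
tool_pos: [0.5546, 0.1098, 0.2084]
ee_rot: [-3.141, -0.003, 3.071]
wrist_force: [0.3, -0.6, -2.0]
width: 0.0456
```

```bash
python3 - <<'E'
from h import *
go(.555,.114,.121)
E
```

```text
t 13.0 tcp [0.5546 0.1098 0.2084] delta cm [-0.03  0.42  8.74] rot [-0.    -0.003  0.004] w 0.0456 F [ 0.27 -0.63 -2.  ]
```

Call:
{"op": "step_arm", "data": {
  "increments": "0 0.4 1.5 0 0 0; 0 0 2.5 0 0 0; 0 0 2 0 0 0; 0 0 1 0 0 0; 0 0 0 0 0 0"
}}

```text
time: 13.5
tool_pos: [0.5544, 0.1112, 0.137]
ee_rot: [-3.141, -0.005, 3.066]
wrist_force: [1.3, -0.7, -1.4]
width: 0.0454
```

Call:
{"op": "step_arm", "data": {
  "increments": "0 0 0.5 0 0 0; 0 0 0.3 0 0 0; 0 0 0 0 0 0; 0 0 0 0 0 0"
}}

```text
time: 13.9
tool_pos: [0.5562, 0.1125, 0.1327]
ee_rot: [3.141, 0.001, 3.068]
wrist_force: [-0.6, -0.7, -0.8]
width: 0.045
```

```bash
python3 - <<'E'
from h import *
go(.555,.114,.121)
E
```

```text
t 13.9 tcp [0.5562 0.1125 0.1327] delta cm [0.14 0.14 1.17] rot [0.    0.001 0.001] w 0.045 F [-0.61 -0.74 -0.76]
```

Call:
{"op": "step_arm", "data": {
  "increments": "0.1 0 0.4 0 0 0; 0 0 0.4 0 0 0; 0 0 0.2 0 0 0; 0 0 0 0 0 0; 0 0 0 0 0 0"
}}

```text
time: 14.4
tool_pos: [0.5548, 0.1125, 0.1218]
ee_rot: [3.142, -0.0, 3.068]
wrist_force: [0.1, 0.4, -1.5]
width: 0.0451
```

Call:
{"op": "step_arm", "data": {
  "increments": "0 0 0.2 0 0 0; 0 0 0.1 0 0 0; 0 0 0 0 0 0; 0 0 0 0 0 0"
}}

```text
time: 14.8
tool_pos: [0.5551, 0.1125, 0.1192]
ee_rot: [3.141, 0.001, 3.068]
wrist_force: [-0.2, 0.1, -0.4]
width: 0.0452
```

Call:
{"op": "step_arm", "data": {
  "increments": "0 0 0.2 0 0 0; 0 0 0.1 0 0 0; 0 0 0 0 0 0; 0 0 0 0 0 0; 0 0 0 0 0 0"
}}

```text
time: 15.3
tool_pos: [0.5549, 0.1125, 0.116]
ee_rot: [3.142, 0.0, 3.068]
wrist_force: [0.2, -0.1, -0.2]
width: 0.045
```

Call:
{"op": "step_arm", "data": {
  "increments": "0 0 0.2 0 0 0; 0 0 0.1 0 0 0; 0 0 0 0 0 0; 0 0 0 0 0 0; 0 0 0 0 0 0"
}}

```text
time: 15.8
tool_pos: [0.5548, 0.1125, 0.113]
ee_rot: [3.142, -0.0, 3.068]
wrist_force: [0.3, 0.3, 0.4]
width: 0.0454
```

```bash
python3 - <<'E'
from h import *
go(.555,.114,.113)
a=snapshot("scene")[140:260,230:400,::-1]
cv2.imwrite("pics/g4.png",cv2.convertScaleAbs(cv2.resize(a,(680,480),interpolation=3),alpha=1.4))
E
```

```text
t 15.8 tcp [0.5548 0.1125 0.113 ] delta cm [-0.01  0.15  0.  ] rot [ 0.    -0.     0.001] w 0.0454 F [0.29 0.29 0.44]
```

View pics/g4.png

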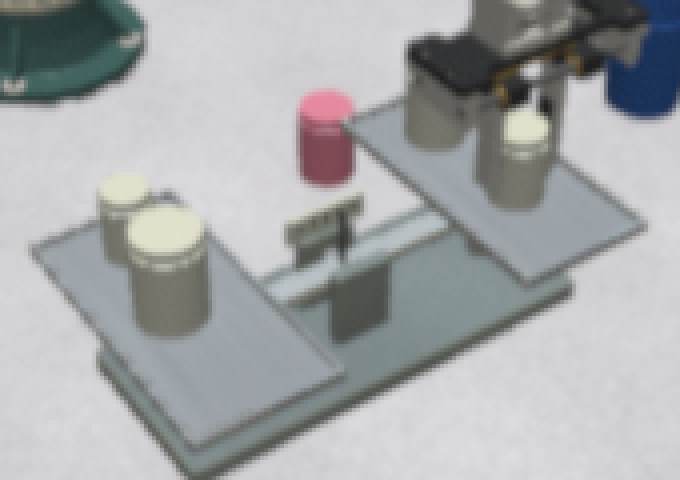

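The jar is standing on the left pan and both pans have moved to about level (corners shifted ~8–10 crop pixels: left corner now (35,248), left-pan bottom corner (530,280)). Releasing.

Call:
{"op": "step_arm", "data": {
  "increments": "0 0 0 0 0 0; 0 0 0 0 0 0; 0 0 0 0 0 0; 0 0 0 0 0 0; 0 0 0 0 0 0",
  "claw": -0.5
}}

```text
time: 16.35
tool_pos: [0.5548, 0.1125, 0.113]
ee_rot: [3.142, -0.0, 3.068]
wrist_force: [0.4, -0.7, 0.4]
width: 0.0705
```

Call:
{"op": "step_arm", "data": {
  "increments": "0 0 -1 0 0 0; 0 0 -2.5 0 0 0; 0 0 -3 0 0 0; 0 0 -3 0 0 0; 0 0 -2 0 0 0"
}}

```text
time: 16.85
tool_pos: [0.5556, 0.1126, 0.2317]
ee_rot: [3.141, 0.004, 3.068]
wrist_force: [0.4, -0.3, -0.5]
width: 0.0702
```

Call:
{"op": "step_arm", "data": {
  "increments": "3 0 -1 0 0 0; 4 0 0 0 0 0; 4 0 0 0 0 0; 4 0 0 0 0 0; 4 0 0 0 0 0"
}}

```text
time: 17.35
tool_pos: [0.3639, 0.1265, 0.2388]
ee_rot: [3.141, 0.001, 3.068]
wrist_force: [0.5, 0.8, 0.4]
width: 0.0702
```

Call:
{"op": "step_arm", "data": {
  "increments": "0 0 0 0 0 0; 0 0 0 0 0 0; 0 0 0 0 0 0; 0 0 0 0 0 0; 0 0 0 0 0 0"
}}

```text
time: 17.85
tool_pos: [0.3662, 0.1264, 0.2377]
ee_rot: [-3.141, -0.001, 3.067]
wrist_force: [0.7, 0.3, -0.7]
width: 0.0706
```

```bash
python3 - <<'E'
from h import *
go(.37,.12,.23)
a=snapshot("scene");b=snapshot("top")
f=lambda a,s,o:cv2.convertScaleAbs(cv2.resize(a[o[1]:o[1]+s[1],o[0]:o[0]+s[0],::-1],None,fx=4,fy=4,interpolation=3),alpha=1.4)
cv2.imwrite("pics/f_s.png",f(a,(170,120),(230,140)));cv2.imwrite("pics/f_t.png",f(b,(180,140),(240,140)))
E
```

```text
t 17.85 tcp [0.3662 0.1264 0.2377] delta cm [-0.43 -0.61  0.77] rot [-0.    -0.001  0.001] w 0.0706 F [ 0.67  0.28 -0.68]
```

View pics/f_s.png

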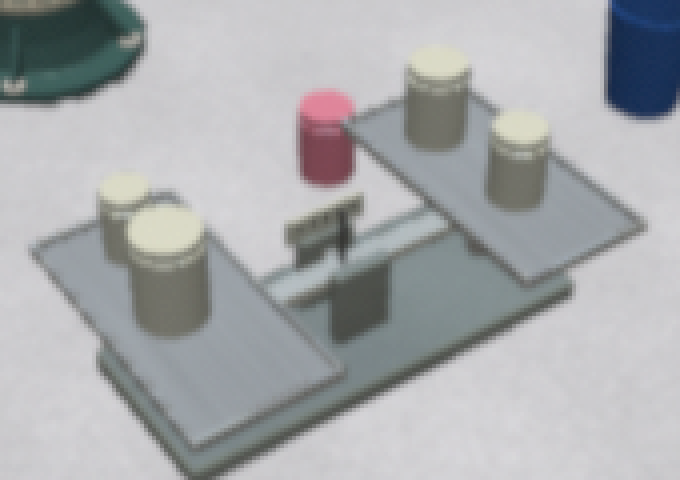

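View pics/f_t.png

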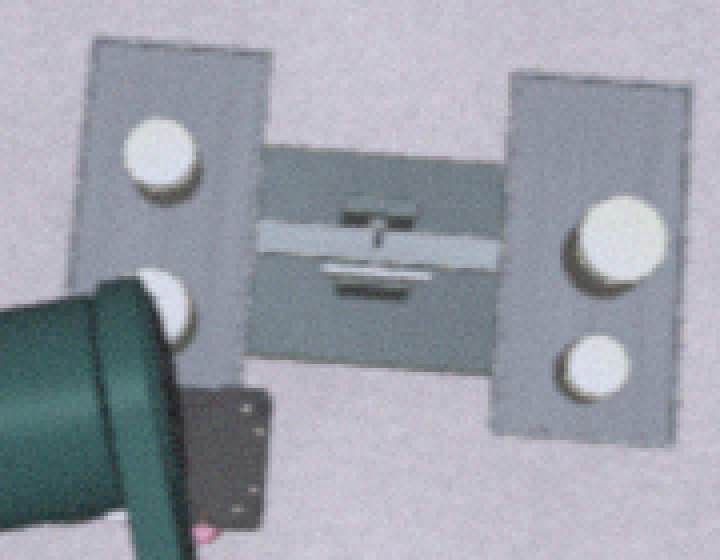

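```bash
python3 - <<'E'
from h import *
np.set_printoptions(precision=4,suppress=True)
for k,s,t,h in[("large",(166,230),(622,239),.078),("small",(519,126),(160,153),.066),("tiny",(125,187),(598,367),.06),("Lfi",(530,282),(270,51),.006),("Lfo",(644,226),(95,39),.006),("Rfi",(343,372),(514,72),.006),("Rfo",(197,445),(691,86),.006),("Rno",(35,249),(674,444),.006)]:
    X,e=tri(crop(s,(230,140)),crop(t,(240,140)));print(k,X,"floor",X[2]-h,e)
o=get_obs();print(o["time"],o["tool_pos"],o["wrist_force"])
E
```

```text
large [ 0.501  -0.1692  0.1771] floor 0.09912530377796537 [ 0.0156 -0.0002  0.011   0.0072]
small [0.554  0.1133 0.1663] floor 0.10027705034333698 [-0.0152  0.0023 -0.0108 -0.0093]
tiny [ 0.4247 -0.1556  0.1604] floor 0.10036533343482268 [-0.2235 -0.0016 -0.1681 -0.1065]
Lfi [0.6377 0.0487 0.1029] floor 0.09693151149879174 [-0.3918  0.0571 -0.2509 -0.2147]
Lfo [0.6451 0.1644 0.1006] floor 0.09458121971653217 [-0.1849  0.0359 -0.1205 -0.1122]
Rfi [ 0.6243 -0.1137  0.1029] floor 0.09694478871318236 [ 0.1579 -0.0119  0.0989  0.0733]
Rfo [ 0.6162 -0.2299  0.1038] floor 0.09775544911843695 [-0.3106  0.0059 -0.1901 -0.1272]
Rno [ 0.3811 -0.2127  0.1029] floor 0.09689078808759778 [-0.3596 -0.0152 -0.2714 -0.1602]
17.95 [0.3659 0.1264 0.2377] [ 0.5528  0.4253 -0.2505]
```

```bash
python3 -c "
from bench import *
print(close_job())"
```

```text
the job is handed in; nothing more can be done
None
```

I swapped two jars and handed the job in at about 18 s. jar_tiny went from the left pan to the right, and jar_small went from the right pan to the left. That puts large + tiny against medium + small, nominally 280 g on each side.

**Level:** Measured from the jar tops in both views, the pan floors are level within about 1–2 mm. Large and tiny give a right floor height of 99.1 and 100.4 mm; small gives a left floor height of 100.3 mm. The pan corners are blurrier and read lower. They put the left floor at about 95–97 mm and the right at about 97–98 mm, a difference of at most about 3 mm. Both readings are inside the 6 mm limit.

**Jars:** All four stand upright on the pans in the last scene picture, and the gripper was clear of everything. In the last top view the arm partly hid jar_medium, so I did not re-measure it. I never touched it, and the scene view shows it standing.

**Bystanders:** I did not re-measure them at the end. The arm never went near them apart from passing above the bench, and the force readings showed no unexpected contact. The highest was 6 N, while setting jar_tiny down. The pink look-alike was not touched.

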